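# Draw the fuse carrier up and hold it for probing

### The job

The white bench supply is unplugged and I want to put my meter probe on its fuse: press its large finger-grip fuse carrier down against the spring, turn it anticlockwise (seen from above) until it comes free of the lock, then draw it straight up without jamming it or forcing it. Stop when the window in its stem stands wholly clear of the grey collar, no more than about a centimetre above it, with the lower end still in its bore, and finish while still gripping the carrier and holding it there upright and still. Never pull it right out of the holder, and leave the other things on the bench where they are.

Things in the scene. Friction and masses are not known exactly. Their poses are not given: they have to be found in the camera images.
- supply: White sheet-metal bench supply, fixed, 160 (own x) x 280 (own y) x 112 mm high. Origin: centre of the underside, on the table; z up. On its flat top deck, at own x = 0, y = -70 mm, is the fuse holder; a white carrying handle (bar along own x, 112 mm long, top 44 mm above the deck) stands at own y = +82 mm. Other fittings on the deck are at most 9 mm high.
- collar (a point): Centre of the fuse holder's mouth: on the vertical bore's axis, at the top of the grey collar (34 mm wide, top 10 mm above the deck). Axes as supply. Bore 17.2 mm wide, 85 mm deep. Two bayonet slots let the carrier's lugs out only when the carrier's x axis lies 60 degrees (50 to 70) anticlockwise, seen from above, of the collar's x axis; a stop ends the turn at about 70.
- fuse_carrier: Black fuse carrier, loose, 0.06 to 0.13 kg. Origin: on its axis, underside of its round flange (26 mm wide, 4 mm thick); z up the axis. On the flange a finger-grip bar, 26 mm long (own x), 12 mm thick (own y), from 4 to 28 mm above the origin: pinch its 12 mm. Below, a 16 mm stem 80 mm long, with two lugs and a see-through window (white fuse inside) 19 to 39 mm below the origin.
- window_low (a point): Lower edge of the window: on the carrier's axis, 39 mm below its origin; 34 mm below the collar's top at the start. Axes as fuse_carrier.
- carrier_foot (a point): Lower end of the carrier's stem, on its axis, 80 mm below its origin; 75 mm below the collar's top at the start.
- bar_end (a point): End of the finger-grip bar: 13 mm along the carrier's own x from its axis, 16 mm above its origin; shows how far the carrier is turned. Locked at the start: carrier's x along the collar's x within 5 degrees, carrier's origin 5 mm above the collar's top.
- contact (a joint): Travel (m) of the sprung contact under the carrier: 0 at the start, negative as the carrier is pressed. It can be pressed 5 mm (then the flange meets the collar) and must be kept at least 3 mm down while turned. Spring: about 6 N at the start, 9 N fully pressed; once free it lifts the carrier at most 4 mm above its start, beyond that only weight resists.
- board_holder: Circuit board 150 x 132 mm clamped in a low steel board holder, 200 (own x) x 200 x 50 mm high, fixed. Origin: centre of the underside.
- multimeter: Grey hand multimeter lying on its back, 165 (own x) x 80 x 45 mm, loose. Origin: centre of the underside.
- parts_tray: Grey open parts tray with spare fuses, 90 x 120 x 28 mm, loose. Origin: centre of the underside.
- screwdriver: Screwdriver lying along its own x, 170 mm long, 26 mm thick handle, loose. Origin: middle of its length, on the table.
- tweezers: Steel tweezers lying along own x, 120 mm long, 9 mm high, loose. Origin: middle, underside.
- solder_reel: Solder reel standing on its flange, 60 mm wide, 40 mm high, loose. Origin: centre of the underside.

How it is judged:
On the way, in this order (a step that is already met when the one before it is completed fails the run):
1. the carrier is pressed down against its spring (value of joint contact below -0.0022 m), for 0.05 s.
2. the carrier is turned anticlockwise to the open position (y of bar_end in the frame of collar above 0.009 m and z of fuse_carrier in the frame of collar below 0.014 m), for 0.05 s.
At the end, for the whole second after the job is handed in: The lower edge of the window is 0 to 14 mm above the collar, the foot at least 25 mm deep in the bore and within 3 mm of its axis, the carrier within 0.06 rad of upright, at rest, gripped by the fingers (over 2 N) and bearing on the holder with less than 15 N (z of window_low in the frame of collar between 0 and 0.014 m and z of carrier_foot in the frame of collar below -0.025 m and horizontal distance between carrier_foot and collar below 0.003 m and angle between the z axis of fuse_carrier and the z axis of supply, either way round below 0.06 rad and contact force between the fingers and fuse_carrier above 2 N and contact force between fuse_carrier and supply below 15 N and linear speed of fuse_carrier below 0.01 m/s); the arm keeps its last pose, push and grip.
It fails at once if the carrier is pulled right out of the holder (z of carrier_foot in the frame of collar above -0.005 m).
It fails at once if the carrier is wrenched or jammed in the holder (over 70 N) (contact force between fuse_carrier and supply above 70 N).
It fails at once if something else on the bench is shoved aside (distance of any of multimeter, parts_tray, screwdriver, tweezers, solder_reel from where it was at the start of the episode above 0.02 m).
It also fails if it takes over 38 s, if anything falls off the work surface, if the arm or the gripper's body presses on something with over 40 N, if the wrist force passes 120 N, or if a joint passes its speed limit or range.

### The arm

A 6-joint arm with a two-finger parallel gripper is mounted at the origin on the work surface. World frame = base frame: x ahead of the robot, y to its left, z up, the work surface at z = 0. Lengths are in m, angles in rad, forces in N, time in s.
With the tool pointing down it reaches from about 0.275 to 0.725 m from the base axis. Payload 5.6 kg.
Tool frame: the origin (TCP) lies between the finger pads; the fingertips stand 19 mm ahead of it and the grasp point (between the pads) is the TCP; z points along the fingers, y is the line along which they close (so a half turn about z gives the same grasp; the last joint's range is limited). The gripper opens to 85 mm and grips with 20 to 120 N. Pads are 22 mm wide; open, the fingers measure 114 mm over their backs; the gripper's body (76 mm by 85 mm) begins 54 mm behind the grasp point. The pads swing forward as they close: fully open they stand 13 mm farther back than shut.
Start: joints at [-0.888, 0.255, 0.108, 0, -1.424, -0.285], TCP at [0.213, -0.507, 0.25] pointing down, gripper open.
Joint ranges: [-2.95, 2.95], [-1.21, 1.97], [-1.09, 1.5], [-2.87, 1.71], [-2.94, -0.07], [-3.05, 3.05]. Speed limits (rad/s): [2.57, 2.57, 3.14, 3.14, 3.14, 3.14].

### API

Orientations are given as a unit quaternion [w, x, y, z].
In Python, from workcell import arm gives the robot as it stands.
- The arm moves only by the tool apply_moves, never from a script. Its argument "moves" is a list of rows, each an object with "slide": the shift along the tool's x, y, z in mm, a list of three; "twist": the turn, a rotation vector about the tool's x, y, z in rad, a list of three; "fingers": the opening, from 0 (shut) to 1 (fully open). In form: [{"slide": [dx, dy, dz], "twist": [rx, ry, rz], "fingers": fingers}, ...]. A call has 1 to 10 rows; each row is the pose to reach, as a shift and turn from the pose commanded when the call began, along the tool's axes at that moment; what a row does not reach only later rows make up. A row lasts 1/8 s, in which the tool goes at most 62.5 mm and 10.7 degrees, less where a joint would pass 70% of its speed; a pose out of reach is approached as far as the arm can. A call with a gripper value outside its range is refused whole. The fingers move at their own pace and stop on an object; "grip_force" is the grip in N (left out, the last holds). Time passes only in rows, so rows that repeat a pose let the fingers close. It gives the time, the measured TCP pose, the force, the opening and the grip force at its end, in the units of the state.
- arm.get_state(): the state, without advancing time (a new reading comes with each control period).
- arm.snapshot(name): name is "scene" or "top"; returns (picture, depth): 384x512x3 uint8, red, green, blue; 384x512 float32, m along the optical axis (not along the pixel's ray), 0 where there is no reading.
- arm.camera_model(name): a dict with "vertical_fov" (degrees; the focal length in pixels is half the picture's height over the tangent of half this angle, whatever the lens; pixels are square), "cx", "cy" (the principal point, pixels), "k1" (the pictures are not rectified: a ray, as slopes to the right and down, at radius r is drawn at 1 + k1 r^2 times it, then the intrinsics apply), "T" (4x4, takes a point from camera to world coordinates). Camera axes: x right, y down, z forward; pixel columns grow to the right and rows downward; lengths in m; the calibration is good to about 2 mm. A picture is of the moment at which its call begins. camera_model takes no time and is no camera call.
- arm.close_job(): hands the job in; it is judged then, once.
The state is a dict: "clock": time; "qpos": joint angles; "joint_vel": joint speeds; "effort": joint torques, N m; "tool_pos": TCP position; "tool_rot": TCP orientation; "wrist_force": force on the tool from outside, world axes, zero at the start; "wrist_torque": the same for the moment, N m; "grip_width": opening from 0.0 (shut) to 1.0 (fully open); "finger_force": force on a finger pad.
Only numpy, scipy, OpenCV 4.12 (cv2) and the standard library are available. Lean on these libraries where they do the work, as an engineer would, in place of code of your own. Each camera call takes 0.05 s, during which the arm holds its last target. There are 200 camera calls.

## Working session

There is one attempt and no reset: what is moved stays moved. The work goes in short steps, Python scripts to look and compute and a tool call to move; the robot and the scene stay as the last step left them, time stands still between calls to the robot, and variables do not carry over. Pictures are saved under pics/ and viewed, at most 10 in all, crops included, and the job is handed in when it is done.

Besides the shell and the picture viewer there is one more tool, called after "Request:" as name([rows], argument=value, ...), one row to a line, values as JSON. apply_moves: Moves the arm, as the interface text tells. Its arguments: {"type":"object","properties":{"moves":{"type":"array","items":{"type":"object","properties":{"slide":{"type":"array","items":{"type":"number"}},"twist":{"type":"array","items":{"type":"number"}},"fingers":{"type":"number"}}}},"grip_force":{"type":"number"}},"required":["moves"]}

```bash
mkdir -p pics; cat > h.py <<'E'
import numpy as np, cv2
from workcell import arm
def cam(n):
    m=arm.camera_model(n); f=192/np.tan(np.radians(m["vertical_fov"])/2)
    return f,m["cx"],m["cy"],m["k1"],np.array(m["T"])
def world(n,depth):
    f,cx,cy,k1,T=cam(n); v,u=np.mgrid[0:384,0:512]
    xd=(u-cx)/f; yd=(v-cy)/f; x,y=xd.copy(),yd.copy()
    for _ in range(20):
        s=1+k1*(x*x+y*y); x=xd/s; y=yd/s
    P=np.stack([x*depth,y*depth,depth],-1)
    return P@T[:3,:3].T+T[:3,3], np.stack([x,y,np.ones_like(x)],-1)@T[:3,:3].T, T[:3,3]
E
python3 - <<'E'
from h import *
for n in("scene","top"):
    p,d=arm.snapshot(n); np.savez(n+"0.npz",p=p,d=d); cv2.imwrite(f"pics/{n}0.png",p[:,:,::-1])
    m=arm.camera_model(n);print(n,m)
s=arm.get_state();print(s)
E
```

```text
scene {'vertical_fov': 50.197162465140806, 'cx': 252.61375217252817, 'cy': 187.89685252601532, 'k1': -0.1522100574798356, 'T': array([[-0.53374138,  0.4987925 , -0.6828808 ,  1.37340968],
       [ 0.84530118,  0.29157295, -0.44771769,  0.50615009],
       [-0.02420866, -0.8162054 , -0.57725443,  0.80489837],
       [ 0.        ,  0.        ,  0.        ,  1.        ]])}
top {'vertical_fov': 43.793032422549615, 'cx': 254.88923894547437, 'cy': 193.58564580665126, 'k1': -0.0076692403328896125, 'T': array([[ 0.02954093, -0.98695818,  0.15824312,  0.32983362],
       [-0.99916188, -0.0336444 , -0.02331505, -0.0048372 ],
       [ 0.02833498, -0.15742174, -0.98712488,  1.38622338],
       [ 0.        ,  0.        ,  0.        ,  1.        ]])}
{'clock': 0.1, 'qpos': array([-8.88410958e-01,  2.55671750e-01,  1.07138721e-01, -3.73728294e-04,
       -1.42392452e+00, -2.84605845e-01]), 'joint_vel': array([-0.00311537, -0.00063381,  0.00326055,  0.00103221,  0.00045443,
        0.00034659]), 'effort': array([-3.43896740e-03, -3.87603664e+01,  2.38474005e+01,  5.37790328e+00,
       -3.78090757e-03, -1.02160431e-05]), 'tool_pos': array([ 0.21293326, -0.50666201,  0.24950398]), 'tool_rot': array([-2.22489196e-04, -1.97554072e-01,  9.80291622e-01,  8.21326995e-04]), 'wrist_force': array([-0.05178022, -0.40287361, -0.37877229]), 'wrist_torque': array([0.00614393, 0.02409016, 0.011704  ]), 'finger_force': 0.0, 'grip_width': 0.9986120581228782}
```

View pics/scene0.png

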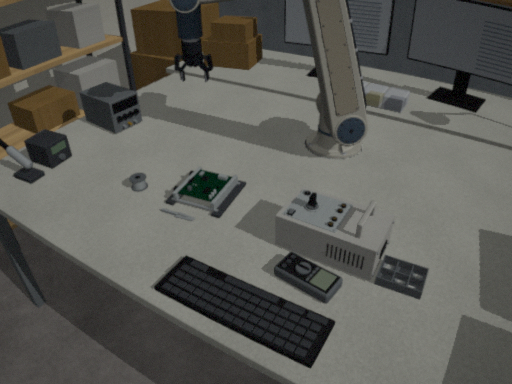

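View pics/top0.png

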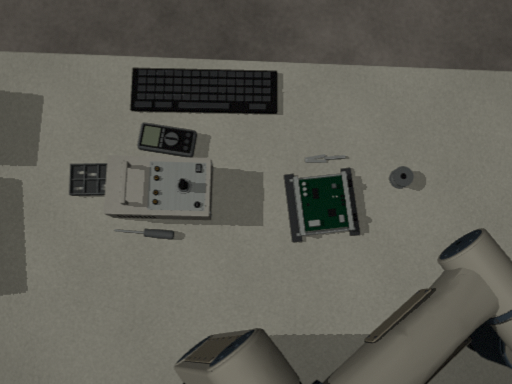

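The scene picture shows the carrier at about (313,200) on the white supply. The top picture shows it at about (184,185), with the supply spanning (107–212, 158–218), its handle to the left (world +y) and the arm well away.

```bash
python3 - <<'E'
from h import *
from scipy.optimize import least_squares
D={n:np.load(n+"0.npz") for n in("top","scene")}
for n in D:
    W,R,c=world(n,D[n]["d"]); p=D[n]["p"]; z=W[...,2]
    reg=(np.hypot(W[...,0]-0.45,W[...,1]-0.2)<0.3)
    deck=reg&(abs(z-.112)<.006)&(p.min(-1)>60)
    k=cv2.connectedComponentsWithStats(deck.astype('uint8'))
    i=1+np.argmax(k[2][1:,4]); m=k[1]==i
    q=W[m]; r=cv2.minAreaRect((q[:,:2]*1000).astype('float32')); print(n,"deck n",m.sum(),"z",np.median(q[:,2]),r)
    g=p.max(-1)
    u0,v0=(184,185) if n=="top" else (313,200)
    b=np.zeros_like(m); b[v0-16:v0+17,u0-16:u0+17]=1
    for lo,hi in((.118,.126),(.126,.135),(.138,.148),(.149,.16)):
        t=b&(z>lo)&(z<hi)
        if t.sum()>3: 
            q=W[t];print(lo,t.sum(),q.mean(0).round(4),np.ptp(q,axis=0).round(4),"gray",np.median(g[t]), cv2.minAreaRect((q[:,:2]*1000).astype('float32')))
s=[]
for n,(u,v) in(("top",(184,185)),("scene",(313,200))):
    p=D[n]["p"]; s.append(cv2.resize(p[v-36:v+36,u-48:u+48],None,fx=6,fy=6,interpolation=cv2.INTER_NEAREST)[:,:,::-1])
cv2.imwrite("pics/c0.png",cv2.resize(np.vstack(s),(400,600)) if 0 else np.hstack(s)[:, ::1][:600,:1152][::2,::2] if 0 else cv2.resize(np.hstack(s),(800,300),interpolation=cv2.INTER_AREA))
E
```

```text
top deck n 5308 z 0.11235713946740367 ((548.364990234375, 228.3457794189453), (160.99586486816406, 278.7898254394531), 0.4809015393257141)
0.118 85 [0.5544 0.1523 0.1203] [0.0763 0.0834 0.0072] gray 71.0 ((556.8501586914062, 156.5025634765625), (73.82089233398438, 85.05911254882812), 1.9315638542175293)
0.126 23 [0.5468 0.1558 0.1313] [0.0243 0.024  0.0083] gray 12.0 ((546.0205078125, 158.11941528320312), (20.682628631591797, 23.930681228637695), 19.439533233642578)
0.138 9 [0.5479 0.1534 0.1437] [0.0219 0.0025 0.0061] gray 5.0 ((547.9775390625, 153.24559020996094), (2.2486748695373535, 21.939382553100586), 87.00238037109375)
0.149 46 [0.548  0.1596 0.1541] [0.0235 0.012  0.0091] gray 13.0 ((547.6612548828125, 159.7449493408203), (23.585302352905273, 11.020275115966797), 3.646754026412964)
scene deck n 3676 z 0.1135701331071699 ((550.1627807617188, 227.58094787597656), (166.71453857421875, 282.4960632324219), 0.15983620285987854)
0.118 89 [0.5459 0.1533 0.121 ] [0.0904 0.0967 0.0076] gray 63.0 ((534.3857421875, 155.6644287109375), (120.40019989013672, 59.803855895996094), 41.40261459350586)
0.126 26 [0.5551 0.1614 0.1316] [0.0275 0.0236 0.0082] gray 22.5 ((553.1724243164062, 158.86569213867188), (21.132923126220703, 21.879249572753906), 26.203327178955078)
0.138 21 [0.5573 0.1603 0.1437] [0.0262 0.0113 0.0083] gray 17.0 ((554.1376342773438, 162.13392639160156), (9.465275764465332, 27.114919662475586), 65.45117950439453)
0.149 41 [0.5526 0.1588 0.1546] [0.0301 0.012  0.0103] gray 26.0 ((549.3700561523438, 158.55335998535156), (11.959684371948242, 30.043123245239258), 88.45706939697266)
```

View pics/c0.png

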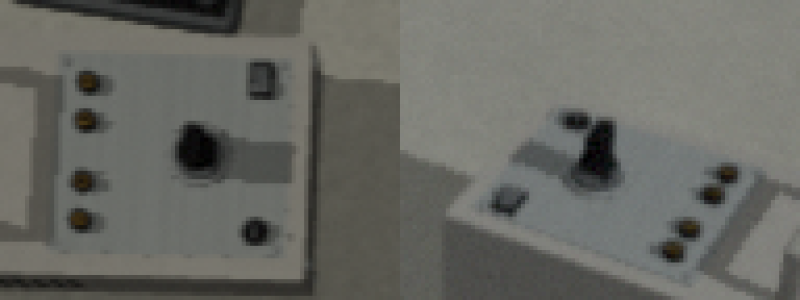

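The crop confirms the bar's long side lies roughly along world x. The axis is near (0.548, 0.159) and the bar top is at z ≈ 0.155.

```bash
cat >> h.py <<'E'
from scipy.spatial.transform import Rotation as Ro
def plan(pos,head):  # tool down, tool x heading (deg)
    s=arm.get_state(); R=Ro.from_quat(s["tool_rot"],scalar_first=True)
    h=np.radians(head); x=np.array([np.cos(h),np.sin(h),0]); z=np.array([0,0,-1.]); y=np.cross(z,x)
    G=Ro.from_matrix(np.c_[x,y,z])
    X=R.as_matrix()[:,0]
    print("t",s["clock"],"pos",s["tool_pos"].round(5),"head",np.degrees(np.arctan2(X[1],X[0])).round(2),"axis",R.as_matrix()[:,2].round(4),"F",s["wrist_force"].round(2),"M",s["wrist_torque"].round(3),"grip",s["grip_width"],s["finger_force"],"q",s["qpos"].round(3))
    print("slide mm",(R.inv().apply(np.array(pos)-s["tool_pos"])*1000).round(2),"twist",(R.inv()*G).as_rotvec().round(4))
E
python3 -c "
from h import *
plan([.5483,.159,.2],181)"
```

```text
t 0.1 pos [ 0.21293 -0.50666  0.2495 ] head -157.21 axis [-8.0e-04  1.5e-03 -1.0e+00] F [-0.05 -0.4  -0.38] M [0.006 0.024 0.012] grip 0.9986120581228782 0.0 q [-0.888  0.256  0.107 -0.    -1.424 -0.285]
slide mm [-567.02  483.72   50.26] twist [ 0.0017 -0.0004  0.3803]
```

Request:
apply_moves([
  {"slide": [-567,484,20],"twist": [0.0017,-0.0004,0.38],"fingers": 0.45},
  {"slide": [-567,484,20],"twist": [0.0017,-0.0004,0.38],"fingers": 0.45},
  {"slide": [-567,484,20],"twist": [0.0017,-0.0004,0.38],"fingers": 0.45},
  {"slide": [-567,484,20],"twist": [0.0017,-0.0004,0.38],"fingers": 0.45},
  {"slide": [-567,484,20],"twist": [0.0017,-0.0004,0.38],"fingers": 0.45},
  {"slide": [-567,484,20],"twist": [0.0017,-0.0004,0.38],"fingers": 0.45},
  {"slide": [-567,484,20],"twist": [0.0017,-0.0004,0.38],"fingers": 0.45},
  {"slide": [-567,484,20],"twist": [0.0017,-0.0004,0.38],"fingers": 0.45},
  {"slide": [-567,484,20],"twist": [0.0017,-0.0004,0.38],"fingers": 0.45},
  {"slide": [-567,484,20],"twist": [0.0017,-0.0004,0.38],"fingers": 0.45},
], grip_force=25)

```text
clock: 1.35
tool_pos: [0.4885, 0.041, 0.2338]
tool_rot: [0.0, -0.009, 1.0, -0.001]
wrist_force: [1.6, -1.9, 0.6]
grip_width: 0.45
finger_force: 0.0
```

```bash
python3 -c "
from h import *
plan([.5483,.159,.19],181)"
```

```text
t 1.35 pos [0.48851 0.04102 0.23378] head -178.95 axis [ 6.0e-04 -1.6e-03 -1.0e+00] F [ 1.55 -1.87  0.56] M [-0.069 -0.173 -0.001] grip 0.4501822019584629 0.0 q [ 0.405  0.142 -0.077  0.002 -1.352 -1.958]
slide mm [-61.92 116.93  43.62] twist [-0.0017  0.0005  0.0009]
```

Request:
apply_moves([
  {"slide": [-58,110,40],"twist": [0,0,0],"fingers": 0.45},
  {"slide": [-58,110,40],"twist": [0,0,0],"fingers": 0.45},
  {"slide": [-58,110,40],"twist": [0,0,0],"fingers": 0.45},
  {"slide": [-58,110,40],"twist": [0,0,0],"fingers": 0.45},
  {"slide": [-58,110,40],"twist": [0,0,0],"fingers": 0.45},
  {"slide": [-58,110,40],"twist": [0,0,0],"fingers": 0.45},
])

```text
clock: 2.1
tool_pos: [0.5442, 0.149, 0.1948]
tool_rot: [0.001, -0.008, 1.0, -0.0]
wrist_force: [0.7, 0.5, 0.6]
grip_width: 0.455
finger_force: 0.0
```

```bash
python3 - <<'E'
from h import *
plan([.5483,.159,.154],181)
p,d=arm.snapshot("scene"); q,e=arm.snapshot("top")
np.savez("s1.npz",p=p,d=d,q=q,e=e)
u,v=313,185
a=cv2.resize(p[v-50:v+50,u-60:u+60],None,fx=5,fy=5)
b=cv2.resize(q[135:235,124:244],(600,500))
cv2.imwrite("pics/c1.png",cv2.convertScaleAbs(cv2.resize(np.hstack([a,b]),(800,333))[:,:,::-1],alpha=2))
E
```

```text
t 2.1 pos [0.54419 0.14897 0.19476] head -179.05 axis [ 2.1e-03 -9.0e-04 -1.0e+00] F [0.74 0.52 0.58] M [-0.059  0.011 -0.009] grip 0.45505590330302176 0.0 q [ 5.460e-01  3.040e-01  3.300e-02  2.000e-03 -1.298e+00 -2.100e+00]
slide mm [-4.19  9.99 40.76] twist [-0.0009  0.002  -0.0008]
```

View pics/c1.png

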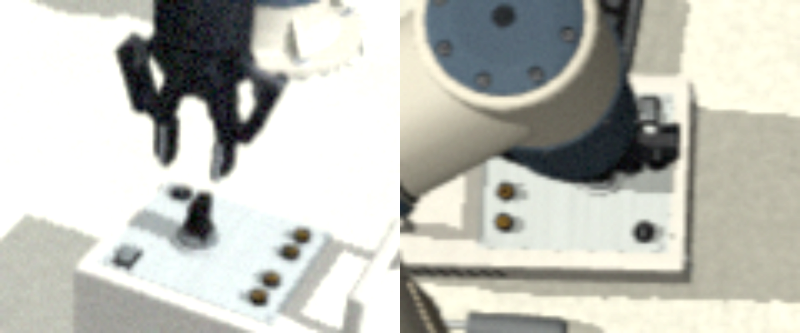

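The fingers straddle the carrier's line. In the left panel their tips are at about (165,175) and (220,175), with the bar at (200,215). I'll correct the offset and go down.

Request:
apply_moves([
  {"slide": [-4.2,10,15],"twist": [-0.001,0.002,0],"fingers": 0.45},
  {"slide": [-4.2,10,28],"twist": [-0.001,0.002,0],"fingers": 0.45},
  {"slide": [-4.2,10,36],"twist": [-0.001,0.002,0],"fingers": 0.45},
  {"slide": [-4.2,10,41],"twist": [-0.001,0.002,0],"fingers": 0.45},
  {"slide": [-4.2,10,41],"twist": [-0.001,0.002,0],"fingers": 0.45},
  {"slide": [-4.2,10,41],"twist": [-0.001,0.002,0],"fingers": 0.45},
])

```text
clock: 2.95
tool_pos: [0.5486, 0.16, 0.1533]
tool_rot: [-0.0, -0.009, 1.0, -0.0]
wrist_force: [-1.1, -0.2, -0.1]
grip_width: 0.451
finger_force: 0.0
```

```bash
python3 - <<'E'
from h import *
plan([.5483,.159,.153],181)
p,d=arm.snapshot("scene")
u,v=313,190
cv2.imwrite("pics/c2.png",cv2.convertScaleAbs(cv2.resize(p[v-30:v+30,u-40:u+40],(800,600))[:,:,::-1],alpha=2.5))
E
```

```text
t 2.95 pos [0.54856 0.15995 0.15325] head -178.98 axis [-4.e-04 -3.e-04 -1.e+00] F [-1.1  -0.16 -0.11] M [ 0.04 -0.01 -0.02] grip 0.4507358215832443 0.0 q [ 0.557  0.344 -0.018  0.    -1.209 -2.11 ]
slide mm [ 0.28 -0.95  0.26] twist [-0.0003 -0.0004  0.0004]
```

View pics/c2.png

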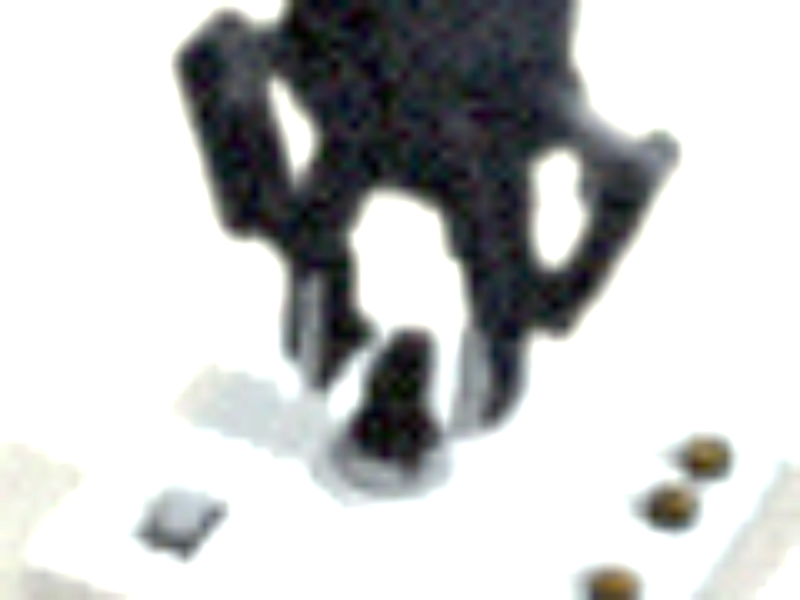

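The bar at (405,390) stands between the two fingers, (320,350) and (495,385). I'll close gently.

Request:
apply_moves([
  {"slide": [0.3,-0.5,0],"twist": [0,0,0],"fingers": 0.25},
  {"slide": [0.3,-0.5,0],"twist": [0,0,0],"fingers": 0.18},
  {"slide": [0.3,-0.5,0],"twist": [0,0,0],"fingers": 0.1},
  {"slide": [0.3,-0.5,0],"twist": [0,0,0],"fingers": 0.1},
  {"slide": [0.3,-0.5,0],"twist": [0,0,0],"fingers": 0.1},
  {"slide": [0.3,-0.5,0],"twist": [0,0,0],"fingers": 0.1},
], grip_force=20)

```text
clock: 3.75
tool_pos: [0.5481, 0.1594, 0.153]
tool_rot: [-0.0, -0.009, 1.0, -0.0]
wrist_force: [-0.8, -0.2, 1.2]
grip_width: 0.134
finger_force: 26.2
```

```bash
python3 -c "
from h import *
plan([.5483,.159,.153],181)"
```

```text
t 3.75 pos [0.54809 0.15941 0.153  ] head -178.98 axis [-1.e-03 -6.e-04 -1.e+00] F [-0.79 -0.24  1.24] M [-0.035  0.242  0.013] grip 0.1336578429716746 26.213618516921997 q [ 0.557  0.343 -0.02  -0.    -1.209 -2.11 ]
slide mm [-0.21 -0.41  0.  ] twist [-0.0006 -0.001   0.0004]
```

Request:
apply_moves([
  {"slide": [0,0,0],"twist": [0,0,0],"fingers": 0.0},
  {"slide": [0,0,0],"twist": [0,0,0],"fingers": 0.0},
  {"slide": [0,0,1.0],"twist": [0,0,0],"fingers": 0.0},
  {"slide": [0,0,2.0],"twist": [0,0,0],"fingers": 0.0},
  {"slide": [0,0,3.0],"twist": [0,0,0],"fingers": 0.0},
  {"slide": [0,0,4.0],"twist": [0,0,0],"fingers": 0.0},
  {"slide": [0,0,4.2],"twist": [0,0,0],"fingers": 0.0},
  {"slide": [0,0,4.2],"twist": [0,0,0],"fingers": 0.0},
], grip_force=60)

```text
clock: 4.75
tool_pos: [0.5483, 0.1594, 0.1493]
tool_rot: [-0.0, -0.009, 1.0, -0.0]
wrist_force: [-2.4, -0.1, 6.4]
grip_width: 0.126
finger_force: 64.2
```

```bash
python3 -c "
from h import *
plan([.5483,.159,.149],181)"
```

```text
t 4.75 pos [0.54829 0.15942 0.14934] head -178.97 axis [-2.e-04 -4.e-04 -1.e+00] F [-2.42 -0.12  6.4 ] M [-0.065  0.668 -0.024] grip 0.12639237034737394 64.19861555099487 q [ 0.557  0.346 -0.026  0.    -1.199 -2.11 ]
slide mm [ 0.   -0.42  0.34] twist [-0.0004 -0.0002  0.0005]
```

Request:
apply_moves([
  {"slide": [0,0,0.5],"twist": [0,0,0],"fingers": 0.0},
  {"slide": [0,0,0.5],"twist": [0,0,-0.06],"fingers": 0.0},
  {"slide": [0,0,0.5],"twist": [0,0,-0.15],"fingers": 0.0},
  {"slide": [0,0,0.5],"twist": [0,0,-0.25],"fingers": 0.0},
  {"slide": [0,0,0.5],"twist": [0,0,-0.35],"fingers": 0.0},
  {"slide": [0,0,0.5],"twist": [0,0,-0.4],"fingers": 0.0},
  {"slide": [0,0,0.5],"twist": [0,0,-0.4],"fingers": 0.0},
])

```text
clock: 5.62
tool_pos: [0.5486, 0.159, 0.1491]
tool_rot: [0.0, -0.208, 0.978, -0.001]
wrist_force: [-1.4, -0.4, 5.8]
grip_width: 0.123
finger_force: 64.3
```

```bash
python3 -c "
from h import *
plan([.5483,.1594,.1489],241)"
```

```text
t 5.625 pos [0.54863 0.15904 0.1491 ] head -156.01 axis [ 6.0e-04 -1.1e-03 -1.0e+00] F [-1.39 -0.37  5.78] M [-0.603  0.379  0.011] grip 0.1229684687439776 64.31442260742188 q [ 5.570e-01  3.460e-01 -2.700e-02  1.000e-03 -1.198e+00 -1.709e+00]
slide mm [0.16 0.47 0.2 ] twist [-1.20e-03 -3.00e-04 -6.46e-01]
```

Request:
apply_moves([
  {"slide": [0,0,0.2],"twist": [0,0,-0.1],"fingers": 0.0},
  {"slide": [0,0,0.2],"twist": [0,0,-0.2],"fingers": 0.0},
  {"slide": [0,0,0.2],"twist": [0,0,-0.3],"fingers": 0.0},
  {"slide": [0,0,0.2],"twist": [0,0,-0.4],"fingers": 0.0},
  {"slide": [0,0,0.2],"twist": [0,0,-0.5],"fingers": 0.0},
  {"slide": [0,0,0.2],"twist": [0,0,-0.6],"fingers": 0.0},
  {"slide": [0,0,0.2],"twist": [0,0,-0.645],"fingers": 0.0},
  {"slide": [0,0,0.2],"twist": [0,0,-0.645],"fingers": 0.0},
  {"slide": [0,0,0.2],"twist": [0,0,-0.645],"fingers": 0.0},
])

```text
clock: 6.75
tool_pos: [0.5493, 0.1581, 0.1492]
tool_rot: [0.0, -0.507, 0.862, -0.002]
wrist_force: [1.5, -5.2, 6.5]
grip_width: 0.122
finger_force: 64.3
```

```bash
python3 - <<'E'
from h import *
plan([.5483,.1592,.153],241)
p,d=arm.snapshot("scene")
u,v=313,190
cv2.imwrite("pics/c3.png",cv2.convertScaleAbs(cv2.resize(p[v-30:v+30,u-40:u+40],(800,600))[:,:,::-1],alpha=2.5))
E
```

```text
t 6.75 pos [0.54929 0.15814 0.14922] head -119.09 axis [ 0.0018 -0.0026 -1.    ] F [ 1.49 -5.22  6.51] M [-1.691 -0.477 -0.03 ] grip 0.12204281072118549 64.27908897399902 q [ 0.556  0.346 -0.027  0.003 -1.197 -1.065]
slide mm [-0.44  1.37 -3.78] twist [-0.0029 -0.0014 -0.0016]
```

View pics/c3.png

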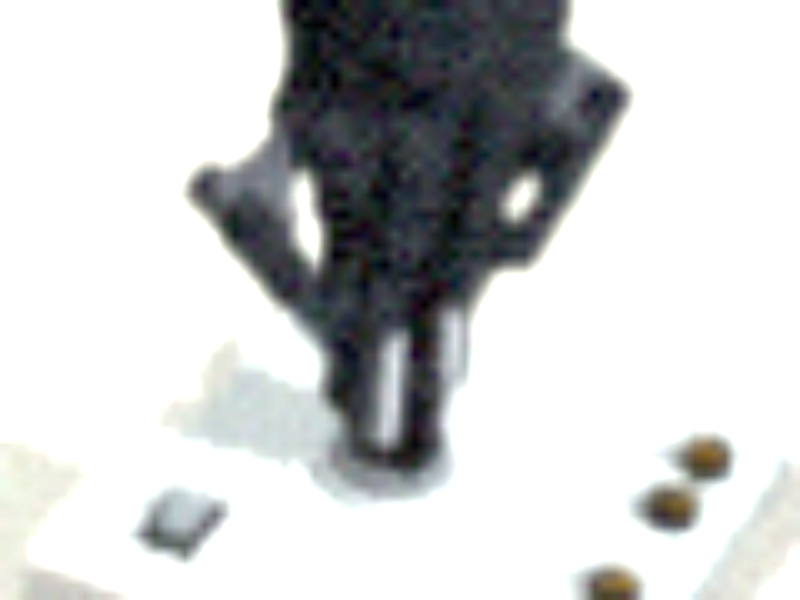

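The fingers have turned about 60° with the bar, and the carrier at (400,400) sits low on the collar at (385,470). There's a mild side force, so I'll null it before lifting.

Request:
apply_moves([
  {"slide": [0.3,-0.7,0],"twist": [0,0,0],"fingers": 0.0},
  {"slide": [0.6,-1.4,0],"twist": [0,0,0],"fingers": 0.0},
  {"slide": [0.6,-1.4,0],"twist": [0,0,0],"fingers": 0.0},
  {"slide": [0.6,-1.4,-2],"twist": [0,0,0],"fingers": 0.0},
  {"slide": [0.6,-1.4,-4],"twist": [0,0,0],"fingers": 0.0},
  {"slide": [0.6,-1.4,-6],"twist": [0,0,0],"fingers": 0.0},
  {"slide": [0.6,-1.4,-8],"twist": [0,0,0],"fingers": 0.0},
  {"slide": [0.6,-1.4,-8],"twist": [0,0,0],"fingers": 0.0},
])

```text
clock: 7.8
tool_pos: [0.5493, 0.158, 0.1561]
tool_rot: [-0.0, -0.507, 0.862, -0.0]
wrist_force: [1.5, -1.4, 3.5]
grip_width: 0.123
finger_force: 63.8
```

```bash
python3 -c "
from h import *
plan([.5493,.1581,.193],241)"
```

```text
t 7.8 pos [0.54928 0.15803 0.15606] head -119.1 axis [-5.e-04 -8.e-04 -1.e+00] F [ 1.52 -1.41  3.54] M [-0.941 -0.777  0.043] grip 0.12252597761034588 63.78187537193298 q [ 0.554  0.342 -0.013  0.    -1.216 -1.062]
slide mm [-4.000e-02  2.000e-02 -3.694e+01] twist [ 0.0001 -0.001  -0.0018]
```

Request:
apply_moves([
  {"slide": [0,0,-3],"twist": [0,0,0],"fingers": 0.0},
  {"slide": [0,0,-6],"twist": [0,0,0],"fingers": 0.0},
  {"slide": [0,0,-9],"twist": [0,0,0],"fingers": 0.0},
  {"slide": [0,0,-12],"twist": [0,0,0],"fingers": 0.0},
  {"slide": [0,0,-15],"twist": [0,0,0],"fingers": 0.0},
  {"slide": [0,0,-18],"twist": [0,0,0],"fingers": 0.0},
  {"slide": [0,0,-18],"twist": [0,0,0],"fingers": 0.0},
])

```text
clock: 8.68
tool_pos: [0.5489, 0.1581, 0.1744]
tool_rot: [-0.001, -0.507, 0.862, -0.0]
wrist_force: [1.1, -4.4, 0.8]
grip_width: 0.123
finger_force: 63.4
```

```bash
python3 -c "
from h import *
plan([.5493,.158,.193],241)"
```

```text
t 8.675 pos [0.54888 0.15809 0.17441] head -119.1 axis [-1.1e-03 -7.0e-04 -1.0e+00] F [ 1.1  -4.38  0.77] M [-1.48  -0.582  0.008] grip 0.12330424452070728 63.357757329940796 q [ 0.554  0.331  0.018  0.    -1.26  -1.062]
slide mm [ -0.1   -0.4  -18.59] twist [ 0.0006 -0.0012 -0.0018]
```

Request:
apply_moves([
  {"slide": [0.4,-0.6,-3],"twist": [0,0,0],"fingers": 0.0},
  {"slide": [0.4,-0.6,-6],"twist": [0,0,0],"fingers": 0.0},
  {"slide": [0.4,-0.6,-9],"twist": [0,0,0],"fingers": 0.0},
  {"slide": [0.4,-0.6,-12],"twist": [0,0,0],"fingers": 0.0},
  {"slide": [0.4,-0.6,-15],"twist": [0,0,0],"fingers": 0.0},
  {"slide": [0.4,-0.6,-18],"twist": [0,0,0],"fingers": 0.0},
  {"slide": [0.4,-0.6,-18.5],"twist": [0,0,0],"fingers": 0.0},
  {"slide": [0.4,-0.6,-18.5],"twist": [0,0,0],"fingers": 0.0},
  {"slide": [0.4,-0.6,-18.5],"twist": [0,0,0],"fingers": 0.0},
])

```text
clock: 9.8
tool_pos: [0.5492, 0.1576, 0.1923]
tool_rot: [-0.001, -0.507, 0.862, 0.0]
wrist_force: [-0.4, 0.6, -1.6]
grip_width: 0.124
finger_force: 63.2
```

```bash
python3 - <<'E'
from h import *
plan([.5493,.158,.193],241)
p,d=arm.snapshot("scene"); W,_,_=world("scene",d)
np.savez("s4.npz",p=p,d=d)
u,v=313,185
cv2.imwrite("pics/c4.png",cv2.convertScaleAbs(cv2.resize(p[v-30:v+30,u-40:u+40],(800,600),interpolation=cv2.INTER_NEAREST)[:,:,::-1],alpha=2.5))
for r in range(180,206): print(r,[(int(p[r,c].max()),round(float(W[r,c,2])*1000)) for c in range(308,317)])
E
```

```text
t 9.8 pos [0.54924 0.15762 0.19228] head -119.11 axis [-1.5e-03 -5.0e-04 -1.0e+00] F [-0.44  0.61 -1.55] M [-0.002  0.026  0.011] grip 0.12390597565702785 63.16603660583496 q [ 0.553  0.321  0.051 -0.    -1.303 -1.061]
slide mm [-0.36  0.13 -0.72] twist [ 0.001  -0.0012 -0.0019]
180 [(19, 207), (20, 213), (28, 210), (34, 208), (57, 210), (83, 210), (45, 209), (18, 199), (17, 201)]
181 [(23, 203), (16, 207), (26, 208), (37, 209), (68, 209), (96, 209), (47, 207), (8, 197), (16, 198)]
182 [(24, 203), (27, 204), (26, 204), (38, 202), (76, 205), (97, 204), (52, 201), (13, 196), (16, 197)]
183 [(12, 200), (19, 203), (33, 805), (46, 199), (82, 200), (98, 200), (44, 200), (21, 196), (7, 197)]
184 [(14, 196), (19, 199), (32, 805), (40, 197), (79, 197), (95, 198), (38, 197), (21, 197), (13, 195)]
185 [(16, 193), (22, 196), (28, 195), (50, 193), (88, 196), (95, 195), (34, 196), (22, 194), (24, 195)]
186 [(18, 191), (27, 191), (28, 193), (52, 192), (90, 191), (87, 192), (31, 192), (11, 192), (26, 193)]
187 [(8, 188), (22, 190), (28, 187), (55, 188), (87, 189), (77, 805), (26, 188), (20, 190), (1
[... 1199 characters left out ...]
, 145), (69, 145), (81, 145), (75, 143), (75, 139), (122, 112)]
200 [(124, 115), (115, 116), (45, 138), (47, 143), (94, 142), (106, 142), (94, 141), (81, 136), (121, 112)]
201 [(107, 114), (91, 126), (37, 136), (50, 138), (104, 136), (119, 136), (101, 137), (78, 134), (121, 116)]
202 [(70, 122), (47, 121), (24, 132), (51, 135), (102, 133), (119, 135), (86, 132), (68, 129), (105, 126)]
203 [(50, 124), (34, 123), (24, 132), (52, 130), (104, 130), (114, 131), (69, 129), (57, 127), (87, 123)]
204 [(52, 123), (37, 118), (1, 127), (32, 130), (72, 127), (78, 129), (47, 128), (54, 120), (76, 124)]
205 [(70, 123), (55, 123), (30, 123), (27, 126), (28, 125), (28, 125), (27, 123), (57, 124), (76, 125)]
```

View pics/c4.png

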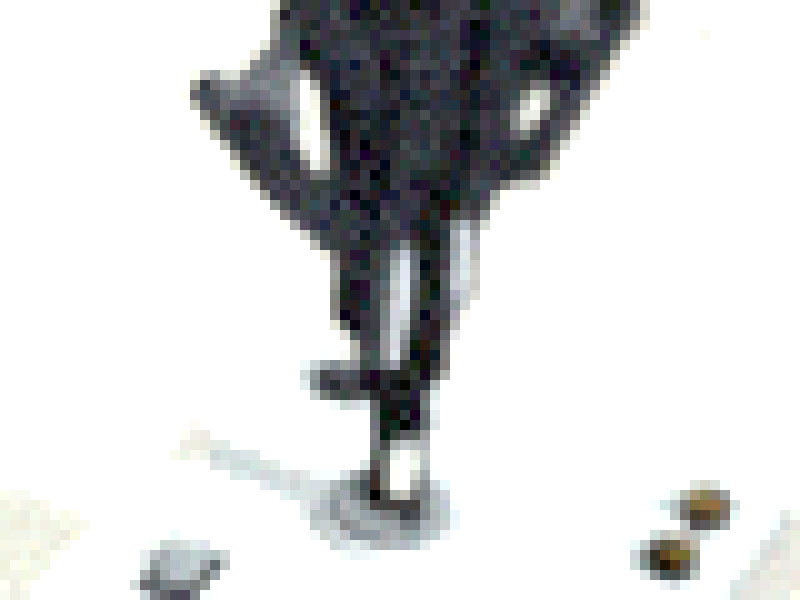

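The window shows white at (400,470), roughly z 128 to 147 mm. It stands wholly above the collar top (122 mm), and the stem is upright. I'll raise it slightly for margin and let it settle.

Request:
apply_moves([
  {"slide": [0,0,-1],"twist": [0,0,0],"fingers": 0.0},
  {"slide": [0,0,-1.5],"twist": [0,0,0],"fingers": 0.0},
  {"slide": [0,0,-1.5],"twist": [0,0,0],"fingers": 0.0},
  {"slide": [0,0,-1.5],"twist": [0,0,0],"fingers": 0.0},
  {"slide": [0,0,-1.5],"twist": [0,0,0],"fingers": 0.0},
  {"slide": [0,0,-1.5],"twist": [0,0,0],"fingers": 0.0},
])

```text
clock: 10.6
tool_pos: [0.5493, 0.1576, 0.1939]
tool_rot: [-0.001, -0.507, 0.862, 0.0]
wrist_force: [0.2, 0.5, -1.3]
grip_width: 0.126
finger_force: 63.2
```

```bash
python3 -c "
from h import *
plan([.5493,.158,.193],241)
print(arm.close_job())"
```

```text
t 10.6 pos [0.5493  0.15757 0.19386] head -119.11 axis [-1.3e-03 -6.0e-04 -1.0e+00] F [ 0.24  0.49 -1.33] M [-0.029 -0.04  -0.018] grip 0.12587597156746777 63.16790699958801 q [ 0.553  0.32   0.054 -0.    -1.306 -1.061]
slide mm [-0.38  0.21  0.86] twist [ 0.0009 -0.0012 -0.0018]
the job is handed in; nothing more can be done
None
```

I pressed the fuse carrier down, turned it about 60° anticlockwise and drew it up; it is gripped, upright and still, with the window's lower edge about 7 mm above the collar and the foot about 34 mm down the bore. I handed the job in at 10.6 s, but no verdict came back.

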